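Set the lock dial of a baby-jar warmer

TASK

Switch on the jar warmer: pull its white knob up until it unlocks, turn it clockwise so that its red pointer comes under the orange arc, and push it back down fully home in the slot that lies hidden somewhere beneath that arc, then let go. Feel for the slot with light pressure: never turn the knob hard while it is locked in, and never push it hard where it does not drop in. Leave the jars and the other things on the shelf undisturbed.

Things in the scene. Friction and masses are not known exactly. Their poses are not given: they have to be found in the camera images.
- warmer: Cream jar warmer, fixed. Control block 120 x 120 mm; its flat top with the round grey dial plate is 95 mm above the shelf. Origin: at shelf level (z = 0) under the knob's vertical axis. -x is its front (off dot), +y points to the white heating pot (94 mm across, 70 mm high, centre 125 mm from the knob's axis), z up. Its yaw varies.
- knob_grip (a point): On the knob's axis in the middle of its upright white bar, 28 mm above the dial plate when home. The bar is 44 mm long, 12 mm thick (grip across this), from 6 to 39 mm above the plate, on a disc 48 mm across whose top is 6 mm above the plate. Frame: x along the bar, -x to the red pointer end; y across its thickness; z up; turns and rises with the knob.
- knob_pointer (a point): Red end of the bar's top edge, 22 mm from the knob's axis, 39 mm above the dial plate when home: the pointer. A red stripe leads to it along the bar's top.
- off_dot (a point): Black dot on the dial plate, 41 mm from the knob's axis, at the front: the off position, where the knob starts locked in.
- arc_mid (a point): Middle of the orange arc painted on the dial plate, 41 mm from the knob's axis, 65 degrees clockwise (from above) from the off dot. The arc spans 15 degrees either side. The slot is hidden under it, anywhere within 14 degrees either side of this middle, different each time. The key enters within about 2 degrees of the slot's middle; then hard walls leave about 2 degrees of play.
- knob_pull (a joint): How far the knob is pulled up, m: 0 fully home, stop at 0.012. Slides with about 2 N of friction and stays where it is left. Locked against turning until more than about 0.007 out (3 degrees of play at off). Pushed below about 0.007 where there is no slot, it meets the key's spring and cannot stay home.
- knob_turn (a joint): Angle of the knob, rad, growing clockwise seen from above: 0 pointing at the off dot, about 1.13 pointing at the middle of the orange arc, stop at 1.75. Turns with about 0.03 N m of friction when unlocked; nothing clicks while the knob is up.
- lock_key: Hidden sprung key in the housing, 30 mm from the axis below the pointer; origin on the axis. Off the slot it sits on a flat land: its spring resists with 2.5 N plus 2.5 N per mm of push. Turned while pressed 2 to 3 mm into the spring it snaps into the slot and resistance drops to the 2 N of friction; pressed much less it can skip over. Over 16 N on it, down or sideways, is forcing.
- jar_in: Closed baby jar with orange lid, 58 mm across, 85 mm high, standing loose in the warmer's pot; origin under its middle.
- jar_out: The same kind of jar standing loose on the shelf; origin under its middle.
- eggcup: White ceramic egg cup, 50 mm across, 62 mm high, loose; origin under its middle.
- teether: Turquoise teething ring lying flat, 72 mm across, 12 mm thick, loose; origin under its middle.
- scoop: Aluminium scoop, about 125 mm long, 30 mm high, loose in front of the warmer; origin near the middle of its length, at shelf level.
- rack: White three-tier rack with jars, 240 x 150 mm, 320 mm high with its jars, fixed at the right side; origin under its middle.

How it is judged (in metres and radians):
On the way, in this order (a step that is already met when the one before it is completed fails the run):
1. the knob is pulled up clear of its lock, still at off (value of joint knob_pull above 0.0072 m and value of joint knob_turn below 0.2 rad), for 0.05 s.
2. the knob is turned clockwise to the orange arc while unlocked (value of joint knob_pull above 0.004 m and value of joint knob_turn above 0.75 rad), for 0.05 s.
At the end, for the whole second after the job is handed in: The knob is fully home again (within 1.5 mm) in the slot beneath the orange arc (knob angle between 0.83 and 1.44 rad clockwise from off), and let go (value of joint knob_pull below 0.0015 m and value of joint knob_turn between 0.83 and 1.44 rad and contact force between the fingers and anything else below 0.2 N); the robot touches nothing.
It fails at once if the lock is forced: more than 16 N on the key (contact force between lock_key and anything else above 16 N).
It fails at once if a jar, the egg cup, the teething ring or the scoop is disturbed: moved by more than 15 mm (distance of any of jar_in, jar_out, eggcup, teether, scoop from where it was at the start of the episode above 0.015 m).
It also fails if it takes over 51 s, if anything falls off the work surface, if the arm or the gripper's body presses on something with over 40 N, if the wrist force passes 120 N, or if a joint passes its speed limit or range.

ROBOT

A 6-joint arm with a two-finger parallel gripper is mounted at the origin on the work surface. World frame = base frame: x ahead of the robot, y to its left, z up, the work surface at z = 0. Lengths are in mm, angles in rad, forces in N, time in s.
With the tool pointing down it reaches from about 300 to 775 mm from the base axis. Payload 14.6 kg.
Tool frame: the origin (TCP) lies between the finger pads; the fingertips stand 19 mm ahead of it and the grasp point (between the pads) is the TCP (manip.tcp_to_tips is the distance from the TCP to the fingertips, in mm); x points along the fingers, z is the direction in which the jaws open and shut, and the axes are right-handed (so a half turn about x gives the same grasp; the last joint's range is limited). The gripper opens to 94 mm and grips with 3 to 60 N. Pads are 16 mm wide; open, the fingers measure 119 mm over their backs; the gripper's body (75 mm by 177 mm) begins 78 mm behind the grasp point.
Start: joints at [1.188, 0.3, 1.521, -0, 1.321, -0.067], TCP at [170.815, 522.792, 224.446] pointing down, gripper open.
Joint ranges: [-3.03, 3.03], [-0.79, 2.21], [0.23, 2.52], [-1.04, 4.18], [0, 3.07], [-2.55, 2.55]. Speed limits (rad/s): [2.22, 2.22, 2.57, 3.14, 3.14, 3.14].

INTERFACE

Orientations are given as [roll, pitch, yaw] about the fixed x, y, z axes, in that order (R = Rz(yaw) Ry(pitch) Rx(roll)).
In Python, from cell import manip gives the robot as it stands.
- The arm moves only by the tool jog_arm, never from a script. Its argument "moves" is a list that holds one entry, the list of rows, each a list of 6 numbers: the shift along the world's x, y, z in mm, then the turn, a rotation vector about the world's x, y, z in degrees. In form: [[[dx, dy, dz, wx, wy, wz], ...]]. A call has 1 to 5 rows; each row shifts and turns the pose as measured when the row begins; what a row does not reach is not made up. A row lasts 1/10 s, in which the tool goes at most 50 mm and 8.59 degrees, less where a joint would pass 70% of its speed; a pose out of reach is approached as far as the arm can. A call is refused whole if a number of a shift passes 50 or a number of a turn 8.59, either way. A call with a gripper value outside its range is refused whole. "gripper" is the opening, from -1 (shut) to 1 (fully open), set as the call begins (left out, the last holds). The fingers move at their own pace and stop on an object; "squeeze" is the grip in N (left out, the last holds). Time passes only in rows, so rows that do not move let the fingers close. It gives the time, the measured TCP pose, the force and the opening at its end, in the units of the state.
- manip.read_state(): the state, without advancing time (a new reading comes with each control period).
- manip.camera(name): name is "scene" or "top"; returns (picture, depth): 420x560x3 uint8, blue, green, red; 420x560 float32, mm along the optical axis (not along the pixel's ray), 0 where there is no reading.
- manip.camera_params(name): a dict with "fx", "fy", "cx", "cy" (pixels), "rvec" (rotation vector, rad) and "tvec" (3), from world to camera coordinates, as OpenCV has them. Camera axes: x right, y down, z forward; pixel columns grow to the right and rows downward; lengths in mm; the calibration is good to about 2 mm. A picture is of the moment at which its call begins. camera_params takes no time and is no camera call.
- manip.sign_off(): hands the job in, once; it reports no verdict.
The state is a dict: "clock": time; "joints": joint angles; "qd": joint speeds; "effort": joint torques, N m; "eef_pos": TCP position; "eef_rot": TCP orientation; "wrist_force": force on the tool from outside, world axes, zero at the start; "moment": the same for the moment, N m; "finger_gap": finger opening in mm.
Only numpy, scipy, OpenCV 4.12 (cv2) and the standard library are available. Lean on these libraries where they do the work, as an engineer would, in place of code of your own. Each camera call takes 0.05 s, during which the arm holds its last target. There are 200 camera calls.

## Working session

There is one attempt and no reset: what is moved stays moved. The work goes in short steps, Python scripts to look and compute and a tool call to move; the robot and the scene stay as the last step left them, time stands still between calls to the robot, and variables do not carry over. Pictures are saved under pics/ and viewed, about 8 in all and at most 12, crops included, and the job is handed in when it is done.

Besides the shell and the picture viewer there is one more tool, called after "Request:" as name(argument=value, ...), one argument or row to a line, values as JSON. jog_arm: Moves the arm, as the interface text tells. Its arguments: {"type":"object","properties":{"moves":{"type":"array","items":{"type":"array","items":{"type":"array","items":{"type":"number"}}}},"gripper":{"type":"number"},"squeeze":{"type":"number"}},"required":["moves"]}

```bash
mkdir -p pics; python3 - <<'E'
from cell import manip
import cv2,numpy as np
for n in("scene","top"):
    p,d=manip.camera(n); cv2.imwrite(f"pics/{n}0.png",p); np.save(f"pics/{n}0d.npy",d)
    print(n,manip.camera_params(n))
print(manip.read_state(), manip.tcp_to_tips)
a=[cv2.imread(f"pics/{n}0.png") for n in("scene","top")]
E
```

```text
scene {'fx': 507.7187487874721, 'fy': 507.7187487874721, 'cx': 278.5907173730214, 'cy': 210.8728993456773, 'rvec': array([ 1.8585528 ,  1.74356671, -0.61858011]), 'tvec': array([  18.46706988, -360.95081142, 1696.45175474])}
top {'fx': 428.1045563454544, 'fy': 428.1045563454544, 'cx': 280.8022255577779, 'cy': 203.38095900155201, 'rvec': array([ 2.09304207, -2.14386188,  0.19202055]), 'tvec': array([ -64.35992221,  541.339131  , 1058.94867143])}
{'clock': 0.1, 'joints': array([ 1.18842961e+00,  3.00442780e-01,  1.52151222e+00,  2.77686852e-06,
        1.32069814e+00, -6.66262802e-02]), 'qd': array([-0.00026022,  0.00032932, -0.00102823,  0.00021642,  0.00016741,
        0.00014233]), 'effort': array([ 2.09513746e-03, -5.32649088e+01, -3.53283405e+01,  7.09009962e-02,
        2.34479288e-02, -5.34061337e-05]), 'eef_pos': array([170.72240755, 522.60835763, 223.93098298]), 'eef_rot': array([ 3.07243004,  1.56973584, -1.95570006]), 'wrist_force': array([-0.93215552, -0.25110306, -0.11907951]), 'moment': array([0.01138717, 0.01085273, 0.00169145]), 'finger_gap': 93.99042160885097} 19.0
```

View pics/top0.png

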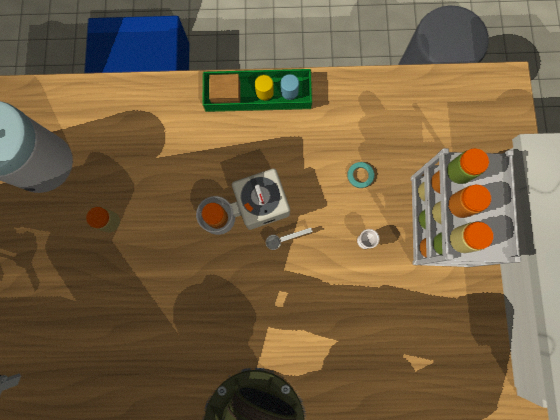

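View pics/scene0.png

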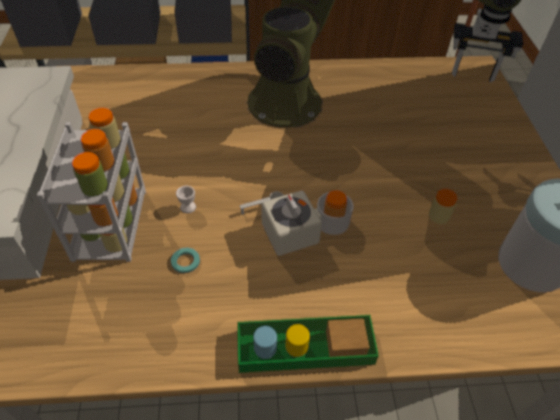

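The top view shows the warmer's block at about (261,197), its pot at (215,214) and the scoop at (290,237). I'll zoom in on both views and measure.

```bash
cat > h.py <<'E'
from cell import manip
import cv2,numpy as np
def P(n):
    c=manip.camera_params(n);K=np.array([[c['fx'],0,c['cx']],[0,c['fy'],c['cy']],[0,0,1]]);R=cv2.Rodrigues(c['rvec'])[0];return K,R,c['tvec']
def ray(n,uv,z):
    K,R,t=P(n);uv=np.atleast_2d(uv).astype(float);d=(np.linalg.inv(K)@np.c_[uv,np.ones(len(uv))].T)
    d=(R.T@d).T;o=-R.T@t;return o+d*((z-o[2])/d[:,2])[:,None]
def proj(n,X):
    K,R,t=P(n);return cv2.projectPoints(np.atleast_2d(X).astype(float),R,t,K,None)[0][:,0]
def cloud(n,d):
    K,R,t=P(n);v,u=np.indices(d.shape);c=np.stack([(u-K[0,2])/K[0,0]*d,(v-K[1,2])/K[1,1]*d,d],-1);return (c-t)@R
E
python3 - <<'E'
from h import *
o=[]
for n,(u,v) in(("top",(261,197)),("scene",(293,213))):
    p=cv2.imread(f"pics/{n}0.png")[v-35:v+35,u-35:u+35]; o.append(cv2.resize(p,(400,400),interpolation=cv2.INTER_CUBIC))
cv2.imwrite("pics/crop0.png",np.hstack(o))
C=cloud("top",np.load("pics/top0d.npy"));Z=C[...,2]
w=np.zeros(Z.shape,bool);w[160:235,225:295]=1
m=w&(abs(Z-95)<5); print("z med",np.median(Z[m]),m.sum())
print(cv2.minAreaRect(C[m][:,:2].astype(np.float32)))
m2=w&(Z>108)&(Z<140);b=C[m2];print("bar n",m2.sum(),b.mean(0),b[:,2].max())
print(ray("top",(261,197),95))
E
```

```text
z med 95.64752012447175 1856
((550.7619018554688, -25.997421264648438), (118.34801483154297, 119.47708129882812), 17.651203155517578)
bar n 98 [548.79277266 -26.76816961 132.20351014] 139.79609641112924
[[548.65362    -28.54909582  95.        ]]
```

View pics/crop0.png

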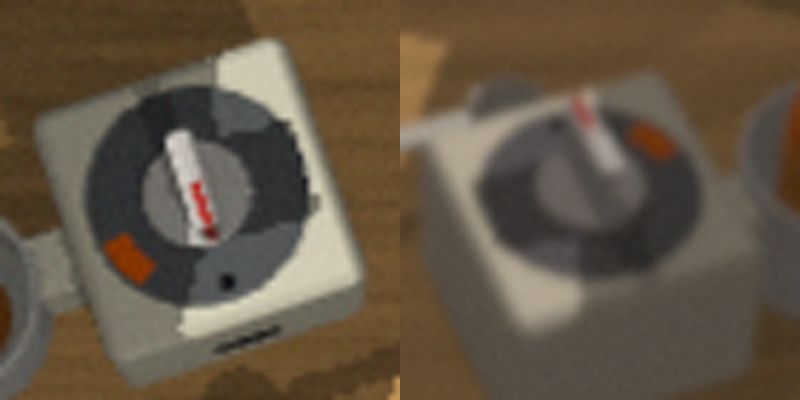

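```bash
python3 - <<'E'
from h import *
from scipy.spatial.transform import Rotation as Ro
def c2p(x,y,u=261,v=197): s=70/400; return (u-35+(x+.5)*s-.5, v-35+(y+.5)*s-.5)
A=ray("top",[c2p(228,282),c2p(130,258),c2p(197,195)],95); print("dot,arc,dial",A.round(1))
T=ray("top",[c2p(178,135),c2p(205,238)],134);print("bar ends top",T.round(1),T.mean(0).round(1))
# dial ellipse by dark mask fit
p=cv2.imread("pics/top0.png");hsv=cv2.cvtColor(p,cv2.COLOR_BGR2HSV)
# bar from cloud
C=cloud("top",np.load("pics/top0d.npy"));Z=C[...,2]
w=np.zeros(Z.shape,bool);w[180:215,245:280]=1
m=w&(Z>127)&(Z<142);b=C[m];print(m.sum(),b.mean(0),cv2.minAreaRect(b[:,:2].astype(np.float32)))
# scene
s=lambda x,y:c2p(x,y,293,213)
B=ray("scene",[s(156+0,124),s(255,140)],95);print("scene dot,arc",B.round(1))
C=cloud("scene",np.load("pics/scene0d.npy"));Z=C[...,2]
w=np.zeros(Z.shape,bool);w[170:260,250:330]=1
m=w&(abs(Z-95)<4);print("scene block",cv2.minAreaRect(C[m][:,:2].astype(np.float32)),np.median(Z[m]))
st=manip.read_state();R=Ro.from_euler('xyz',st['eef_rot']).as_matrix();print(R.round(3))
for yaw in(17.65,):
  y=np.radians(yaw);c=np.array([550.8,-26])
  print("pred dot",c-41*np.array([np.cos(y),np.sin(y)]))
E
```

```text
dot,arc,dial [[513.1 -39.2  95. ]
 [524.7   3.3  95. ]
 [552.  -26.3  95. ]]
bar ends top [[569.9 -20.7 134. ]
 [525.3 -31.5 134. ]] [547.6 -26.1 134. ]
90 [550.35603127 -26.26572815 133.82192233] ((550.7163696289062, -26.30660629272461), (44.32398223876953, 11.481461524963379), 17.277076721191406)
scene dot,arc [[512.3 -40.2  95. ]
 [524.1   3.   95. ]]
scene block ((544.5475463867188, -2.26202392578125), (120.80477142333984, 175.40158081054688), 18.399642944335938) 95.44753693917971
[[-0.    -0.951  0.311]
 [-0.001  0.311  0.951]
 [-1.     0.    -0.001]]
pred dot [511.73001607 -38.43126524]
```

Request:
jog_arm(
  moves=[
    [[27, -39, 0, 0, 0, 2.5], [27, -39, 0, 0, 0, 2.5], [27, -39, 0, 0, 0, 2.5], [27, -39, 0, 0, 0, 2.5], [27, -39, 0, 0, 0, 2.5]],
  ],
  gripper=-0.1,
)

```text
clock: 0.6
eef_pos: [305.6, 323.2, 221.6]
eef_rot: [2.749, 1.567, -2.045]
wrist_force: [0.6, 0.3, 0.2]
finger_gap: 57.1
```

Request:
jog_arm(
  moves=[
    [[27, -39, 0, 0, 0, 2.5], [27, -39, 0, 0, 0, 2.5], [27, -39, 0, 0, 0, 2.5], [27, -39, 0, 0, 0, 2.5], [27, -39, 0, 0, 0, 2.5]],
  ],
)

```text
clock: 1.1
eef_pos: [443.6, 118.7, 221.4]
eef_rot: [2.749, 1.567, -1.817]
wrist_force: [1.5, 0.9, 1.3]
finger_gap: 42.5
```

Request:
jog_arm(
  moves=[
    [[27, -37, 0, 0, 0, 2.3], [27, -37, 0, 0, 0, 2.3], [27, -37, 0, 0, 0, 2.3], [26, -34, 0, 0, 0, 2.2], [0, 0, 0, 0, 0, 0]],
  ],
)

```text
clock: 1.6
eef_pos: [554.9, -38.0, 219.7]
eef_rot: [2.336, 1.566, -2.068]
wrist_force: [-0.4, 0.3, 0.6]
finger_gap: 42.1
```

```bash
cat >> h.py <<'E'
def st():
    from scipy.spatial.transform import Rotation as Ro
    s=manip.read_state();R=Ro.from_euler('xyz',s['eef_rot']).as_matrix()
    print("t",s['clock'],"p",s['eef_pos'].round(2),"jaw",np.degrees(np.arctan2(R[1,2],R[0,2])).round(2),"tilt",np.degrees(R[:2,0]).round(2),R[2,2].round(4),"F",s['wrist_force'].round(2),"M",s['moment'].round(3),"gap",s['finger_gap'].round(2),"j6",s['joints'][5].round(2))
E
python3 -c "from h import *;st()"
```

```text
Traceback (most recent call last):
  File "h.py", line 15, in st
    print("t",s['clock'],"p",s['eef_pos'].round(2),"jaw",np.degrees(np.arctan2(R[1,2],R[0,2])).round(2),"tilt",np.degrees(R[:2,0]).round(2),R[2,2].round(4),"F",s['wrist_force'].round(2),"M",s['moment'].round(3),"gap",s['finger_gap'].round(2),"j6",s['joints'][5].round(2))
                                                                                                                                                                                                                         ^^^^^^^^^^^^^^^^^^^^^
AttributeError: 'float' object has no attribute 'round'
```

Request:
jog_arm(
  moves=[
    [[-4, 11.5, -10, 0, 0, 0], [0, 0, -20, 0, 0, 0], [0, 0, -20, 0, 0, 0], [0, 0, -8, 0, 0, 0], [0, 0, 0, 0, 0, 0]],
  ],
)

```text
clock: 2.1
eef_pos: [547.2, -20.5, 157.1]
eef_rot: [1.807, 1.564, -2.597]
wrist_force: [0.6, -0.2, -0.7]
finger_gap: 42.2
```

```bash
sed -i "s/s\['finger_gap'\].round(2)/round(s['finger_gap'],2)/" h.py
python3 - <<'E'
from h import *
st()
for n,(u,v) in(("scene",(300,205)),):
    p,d=manip.camera(n); q=p[v-50:v+50,u-50:u+50]; cv2.imwrite("pics/g1.png",cv2.resize(q,(500,500),interpolation=cv2.INTER_CUBIC))
st()
E
```

```text
t 2.1 p [547.24 -20.46 157.12] jaw 107.68 tilt [-0.31 -0.19] -0.0015 F [ 0.55 -0.21 -0.72] M [ 0.049  0.005 -0.002] gap 42.21 j6 -1.98
t 2.15 p [547.46 -20.54 157.74] jaw 107.67 tilt [-0.27 -0.19] -0.0017 F [-0.14  0.44 -0.42] M [ 0.042 -0.003  0.05 ] gap 42.78 j6 -1.98
```

Request:
jog_arm(
  moves=[
    [[2.5, -4.2, -8, 0, 0, 0], [0, 0, -8, 0, 0, 0], [0, 0, -8, 0, 0, 0], [0, 0, 0, 0, 0, 0], [0, 0, 0, 0, 0, 0]],
  ],
)

```text
clock: 2.65
eef_pos: [550.7, -24.4, 133.6]
eef_rot: [2.374, 1.567, -2.03]
wrist_force: [-0.8, -1.0, -0.1]
finger_gap: 42.3
```

```bash
python3 -c "from h import *;st()"
```

```text
t 2.65 p [550.66 -24.37 133.63] jaw 107.7 tilt [-0.1  -0.21] -0.0029 F [-0.79 -1.02 -0.08] M [ 0.026  0.006 -0.018] gap 42.31 j6 -1.99
```

Request:
jog_arm(
  moves=[
    [[0, -0.9, -5, 0, 0, 0], [0, -0.8, -4, 0, 0, 0], [0, 0, 0, 0, 0, 0], [0, 0, 0, 0, 0, 0]],
  ],
)

```text
clock: 3.05
eef_pos: [550.9, -26.4, 124.3]
eef_rot: [2.549, 1.567, -1.855]
wrist_force: [0.4, 0.4, 0.4]
finger_gap: 42.5
```

```bash
python3 -c "from h import *;st()"
```

```text
t 3.05 p [550.86 -26.39 124.26] jaw 107.68 tilt [-0.06 -0.21] -0.0032 F [0.42 0.36 0.41] M [ 0.064  0.012 -0.064] gap 42.51 j6 -1.99
```

Request:
jog_arm(
  moves=[
    [[0, 0, 0, 0, 0, 0], [0, 0, 0, 0, 0, 0], [0, 0, 0, 0, 0, 0], [0, 0, 0, 0, 0, 0], [0, 0, 0, 0, 0, 0]],
  ],
  gripper=-1,
  squeeze=25,
)

```text
clock: 3.55
eef_pos: [551.5, -27.8, 124.9]
eef_rot: [2.996, 1.564, -1.408]
wrist_force: [3.2, -7.5, -2.3]
finger_gap: 12.2
```

```bash
python3 -c "from h import *;st()"
```

```text
t 3.55 p [551.53 -27.79 124.93] jaw 107.68 tilt [ 0.06 -0.37] -0.0065 F [ 3.19 -7.53 -2.31] M [-1.478 -0.4   -0.062] gap 12.24 j6 -1.99
```

Request:
jog_arm(
  moves=[
    [[0, 0, 2, 0, 0, 0], [0, 0, 2.5, 0, 0, 0], [0, 0, 2.5, 0, 0, 0], [0, 0, 0, 0, 0, 0]],
  ],
)

```text
clock: 3.95
eef_pos: [551.6, -28.0, 132.1]
eef_rot: [2.987, 1.564, -1.418]
wrist_force: [-0.1, -1.3, 1.1]
finger_gap: 11.8
```

```bash
python3 -c "from h import *;st()"
```

```text
t 3.95 p [551.56 -27.95 132.12] jaw 107.65 tilt [ 0.06 -0.36] -0.0063 F [-0.07 -1.32  1.1 ] M [-0.006  0.144  0.03 ] gap 11.84 j6 -1.99
```

Request:
jog_arm(
  moves=[
    [[0, 0, 2, 0, 0, 0], [0, 0, 1.3, 0, 0, 0], [0, 0, 0, 0, 0, 0], [0, 0, 0, 0, 0, 0]],
  ],
)

```text
clock: 4.35
eef_pos: [551.5, -28.0, 135.7]
eef_rot: [2.992, 1.564, -1.412]
wrist_force: [1.0, -0.7, -3.1]
finger_gap: 11.6
```

```bash
python3 - <<'E'
from h import *
st()
p,d=manip.camera("scene"); u,v=300,205;q=p[v-50:v+50,u-50:u+50]; cv2.imwrite("pics/g2.png",cv2.resize(q,(500,500),interpolation=cv2.INTER_CUBIC))
st()
E
```

```text
t 4.35 p [551.53 -27.95 135.72] jaw 107.66 tilt [ 0.06 -0.37] -0.0065 F [ 1.02 -0.68 -3.06] M [-0.007 -0.236  0.017] gap 11.64 j6 -1.99
t 4.4 p [551.55 -27.95 135.73] jaw 107.66 tilt [ 0.06 -0.37] -0.0065 F [ 1.23 -1.54 -0.38] M [ 0.065 -0.128 -0.015] gap 11.81 j6 -1.99
```

View pics/g2.png

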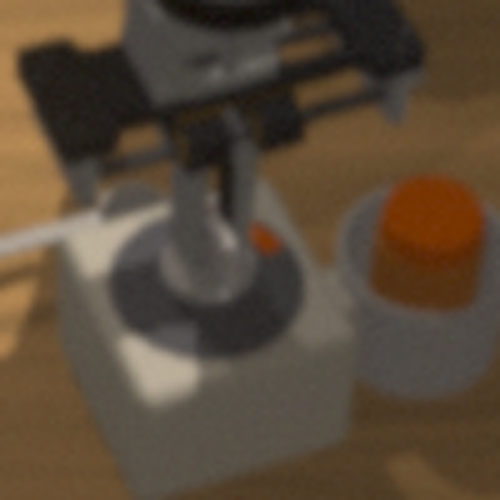

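The fingers are on the bar, the knob is about 10.8 mm up, and the lateral force is small. I'll test with a small clockwise turn.

Request:
jog_arm(
  moves=[
    [[0, 0, 0, 0, 0, -2], [0, 0, 0, 0, 0, -3], [0, 0, 0, 0, 0, -3], [0, 0, 0, 0, 0, 0]],
  ],
)

```text
clock: 4.8
eef_pos: [551.6, -27.9, 135.7]
eef_rot: [3.014, 1.564, -1.534]
wrist_force: [0.4, -0.5, -1.6]
finger_gap: 11.6
```

```bash
python3 -c "from h import *;st()"
```

```text
t 4.8 p [551.59 -27.9  135.74] jaw 99.41 tilt [ 0.01 -0.38] -0.0066 F [ 0.36 -0.53 -1.63] M [ 0.066 -0.124 -0.089] gap 11.56 j6 -1.85
```

Request:
jog_arm(
  moves=[
    [[0, 0, 0, 0, 0, -4], [0, 0, 0, 0, 0, -5], [0, 0, 0, 0, 0, -5], [0, 0, 0, 0, 0, -4], [0, 0, 0, 0, 0, 0]],
  ],
)

```text
clock: 5.3
eef_pos: [551.6, -27.9, 135.7]
eef_rot: [3.039, 1.564, -1.827]
wrist_force: [0.1, -0.6, -1.1]
finger_gap: 11.9
```

Request:
jog_arm(
  moves=[
    [[0, 0, 0, 0, 0, -4], [0, 0, 0, 0, 0, -5], [0, 0, 0, 0, 0, -5], [0, 0, 0, 0, 0, -4], [0, 0, 0, 0, 0, 0]],
  ],
)

```text
clock: 5.8
eef_pos: [551.7, -27.9, 135.7]
eef_rot: [3.069, 1.564, -2.105]
wrist_force: [0.3, -1.2, -1.2]
finger_gap: 11.9
```

```bash
python3 -c "from h import *;st()"
```

```text
t 5.8 p [551.69 -27.86 135.69] jaw 63.55 tilt [-0.19 -0.32] -0.0065 F [ 0.26 -1.2  -1.25] M [-0.01  -0.164 -0.014] gap 11.91 j6 -1.22
```

Request:
jog_arm(
  moves=[
    [[0, 0, -1, 0, 0, -1.5], [0, 0, -1, 0, 0, -1.5], [0, 0, -1, 0, 0, 0], [0, 0, 0, 0, 0, 0]],
  ],
)

```text
clock: 6.2
eef_pos: [551.7, -27.9, 133.0]
eef_rot: [3.126, 1.564, -2.096]
wrist_force: [0.4, -0.2, -1.2]
finger_gap: 11.6
```

```bash
python3 -c "from h import *;st()"
```

```text
t 6.2 p [551.72 -27.85 132.96] jaw 60.82 tilt [-0.18 -0.31] -0.0063 F [ 0.41 -0.23 -1.22] M [-0.023 -0.135  0.028] gap 11.64 j6 -1.17
```

Now 46.9° around. I'll press gently.

Request:
jog_arm(
  moves=[
    [[0, 0, -0.8, 0, 0, 0], [0, 0, -0.8, 0, 0, 0], [0, 0, -0.6, 0, 0, 0]],
  ],
)

```text
clock: 6.5
eef_pos: [551.8, -27.9, 131.1]
eef_rot: [-3.114, 1.565, -2.051]
wrist_force: [-3.1, -1.1, 5.4]
finger_gap: 11.6
```

```bash
python3 -c "from h import *;st()"
```

```text
t 6.5 p [551.8  -27.87 131.06] jaw 60.9 tilt [-0.16 -0.31] -0.0062 F [-3.06 -1.12  5.35] M [-0.017  0.498 -0.063] gap 11.57 j6 -1.17
```

Request:
jog_arm(
  moves=[
    [[0, 0, -0.8, 0, 0, 0], [0, 0, -0.8, 0, 0, 0], [0, 0, -0.6, 0, 0, 0]],
  ],
)

```text
clock: 6.8
eef_pos: [551.8, -27.9, 130.0]
eef_rot: [-3.04, 1.565, -1.976]
wrist_force: [-2.9, -0.5, 8.2]
finger_gap: 11.8
```

```bash
python3 -c "from h import *;st()"
```

```text
t 6.8 p [551.83 -27.9  129.98] jaw 60.93 tilt [-0.14 -0.32] -0.0061 F [-2.92 -0.5   8.19] M [ 0.049  0.752 -0.063] gap 11.77 j6 -1.17
```

Request:
jog_arm(
  moves=[
    [[0, 0, -0.9, 0, 0, 0], [0, 0, -0.8, 0, 0, -0.7], [0, 0, -0.7, 0, 0, -0.7]],
  ],
)

```text
clock: 7.1
eef_pos: [551.8, -27.9, 129.3]
eef_rot: [-2.933, 1.565, -1.893]
wrist_force: [-4.4, -0.4, 9.7]
finger_gap: 11.4
```

```bash
python3 -c "from h import *;st()"
```

```text
t 7.1 p [551.85 -27.92 129.27] jaw 59.55 tilt [-0.11 -0.34] -0.0061 F [-4.39 -0.4   9.71] M [-0.069  0.978  0.22 ] gap 11.41 j6 -1.15
```

Request:
jog_arm(
  moves=[
    [[0, 0, -0.7, 0, 0, -0.7], [0, 0, -0.6, 0, 0, -0.7], [0, 0, -0.6, 0, 0, -0.7]],
  ],
)

```text
clock: 7.4
eef_pos: [551.8, -28.0, 129.2]
eef_rot: [-2.822, 1.564, -1.819]
wrist_force: [-3.0, -0.8, 7.3]
finger_gap: 11.8
```

```bash
python3 -c "from h import *;st()"
```

```text
t 7.4 p [551.83 -27.96 129.19] jaw 57.46 tilt [-0.09 -0.37] -0.0063 F [-2.97 -0.83  7.33] M [-0.062  0.882  0.151] gap 11.81 j6 -1.11
```

Request:
jog_arm(
  moves=[
    [[0, 0, -0.8, 0, 0, -0.7], [0, 0, -0.7, 0, 0, -0.7], [0, 0, -0.7, 0, 0, -0.7], [0, 0, -0.6, 0, 0, -0.7]],
  ],
)

```text
clock: 7.8
eef_pos: [551.8, -27.9, 129.0]
eef_rot: [-2.694, 1.564, -1.739]
wrist_force: [-3.6, -0.6, 8.7]
finger_gap: 12.2
```

```bash
python3 -c "from h import *;st()"
```

```text
t 7.8 p [551.83 -27.95 128.95] jaw 54.67 tilt [-0.07 -0.41] -0.0065 F [-3.59 -0.63  8.66] M [-0.     0.873  0.196] gap 12.18 j6 -1.06
```

Request:
jog_arm(
  moves=[
    [[0, 0, -0.7, 0, 0, -0.7], [0, 0, -0.7, 0, 0, -0.7], [0, 0, -0.6, 0, 0, -0.7], [0, 0, -0.6, 0, 0, -0.7]],
  ],
)

```text
clock: 8.2
eef_pos: [551.8, -27.9, 128.9]
eef_rot: [-2.573, 1.563, -1.667]
wrist_force: [-4.0, -1.0, 8.0]
finger_gap: 11.9
```

```bash
python3 -c "from h import *;st()"
```

```text
t 8.2 p [551.83 -27.93 128.93] jaw 51.88 tilt [-0.04 -0.45] -0.0066 F [-4.01 -0.95  7.97] M [-0.031  0.909  0.199] gap 11.91 j6 -1.02
```

Request:
jog_arm(
  moves=[
    [[0, 0, -0.7, 0, 0, -0.7], [0, 0, -0.7, 0, 0, -0.7], [0, 0, -0.7, 0, 0, -0.7], [0, 0, -0.6, 0, 0, -0.7]],
  ],
)

```text
clock: 8.6
eef_pos: [551.8, -27.9, 128.9]
eef_rot: [-2.47, 1.562, -1.613]
wrist_force: [-4.1, -0.8, 8.6]
finger_gap: 11.7
```

```bash
python3 -c "from h import *;st()"
```

```text
t 8.6 p [551.83 -27.92 128.91] jaw 49.1 tilt [-0.02 -0.49] -0.0067 F [-4.06 -0.76  8.59] M [-0.021  0.969  0.207] gap 11.67 j6 -0.97
```

Request:
jog_arm(
  moves=[
    [[0, 0, -0.7, 0, 0, -0.7], [0, 0, -0.7, 0, 0, -0.7], [0, 0, -0.7, 0, 0, -0.7], [0, 0, -0.6, 0, 0, -0.7]],
  ],
)

```text
clock: 9.0
eef_pos: [551.8, -27.9, 128.9]
eef_rot: [-2.376, 1.562, -1.568]
wrist_force: [-3.8, -0.8, 8.6]
finger_gap: 11.9
```

```bash
python3 -c "from h import *;st()"
```

```text
t 9.0 p [551.84 -27.94 128.86] jaw 46.31 tilt [ 0.   -0.53] -0.0067 F [-3.79 -0.76  8.58] M [-0.031  0.925  0.192] gap 11.89 j6 -0.92
```

Request:
jog_arm(
  moves=[
    [[0, 0, -0.9, 0, 0, -0.7], [0, 0, -0.9, 0, 0, -0.7], [0, 0, -0.8, 0, 0, -0.7]],
  ],
)

```text
clock: 9.3
eef_pos: [551.9, -27.9, 128.4]
eef_rot: [-2.305, 1.561, -1.533]
wrist_force: [-3.7, -1.0, 9.9]
finger_gap: 11.8
```

```bash
python3 -c "from h import *;st()"
```

```text
t 9.3 p [551.85 -27.94 128.41] jaw 44.21 tilt [ 0.02 -0.56] -0.0066 F [-3.67 -1.05  9.93] M [-0.071  1.179  0.286] gap 11.79 j6 -0.88
```

Request:
jog_arm(
  moves=[
    [[0, 0, -0.8, 0, 0, -0.7], [0, 0, -0.8, 0, 0, -0.7], [0, 0, -0.8, 0, 0, -0.7], [0, 0, -0.8, 0, 0, -0.7]],
  ],
)

```text
clock: 9.7
eef_pos: [551.9, -27.9, 128.3]
eef_rot: [-2.21, 1.56, -1.487]
wrist_force: [-4.8, -1.2, 10.9]
finger_gap: 11.6
```

```bash
python3 -c "from h import *;st()"
```

```text
t 9.7 p [551.88 -27.95 128.27] jaw 41.42 tilt [ 0.05 -0.61] -0.0064 F [-4.84 -1.24 10.9 ] M [0.007 1.148 0.125] gap 11.57 j6 -0.83
```

Request:
jog_arm(
  moves=[
    [[0, 0, -0.7, 0, 0, -0.7], [0, 0, -0.8, 0, 0, -0.7], [0, 0, -0.7, 0, 0, -0.7], [0, 0, -0.8, 0, 0, -0.7]],
  ],
)

```text
clock: 10.1
eef_pos: [551.8, -27.9, 126.5]
eef_rot: [-2.188, 1.56, -1.515]
wrist_force: [-0.3, -1.4, 2.0]
finger_gap: 11.8
```

```bash
python3 -c "from h import *;st()"
```

```text
t 10.1 p [551.77 -27.92 126.46] jaw 38.56 tilt [ 0.04 -0.63] -0.0064 F [-0.3  -1.44  1.95] M [-0.087  0.108  0.045] gap 11.8 j6 -0.78
```

It snapped in at about 69°: z is dropping and the force fell to 2 N. Next I push straight down.

Request:
jog_arm(
  moves=[
    [[0, 0, -0.8, 0, 0, 0], [0, 0, -0.8, 0, 0, 0], [0, 0, -0.6, 0, 0, 0]],
  ],
)

```text
clock: 10.4
eef_pos: [551.9, -27.9, 124.6]
eef_rot: [-2.163, 1.56, -1.49]
wrist_force: [-6.8, -0.8, 15.0]
finger_gap: 11.9
```

```bash
python3 -c "from h import *;st()"
```

```text
t 10.4 p [551.9  -27.94 124.58] jaw 38.56 tilt [ 0.05 -0.64] -0.0062 F [-6.84 -0.82 15.01] M [-0.071  1.375  0.007] gap 11.91 j6 -0.78
```

Request:
jog_arm(
  moves=[
    [[0, 0, 0.2, 0, 0, 0], [0, 0, 0, 0, 0, 0]],
  ],
)

```text
clock: 10.6
eef_pos: [551.8, -27.9, 124.7]
eef_rot: [-2.191, 1.56, -1.517]
wrist_force: [-1.0, -0.8, 2.1]
finger_gap: 11.5
```

Request:
jog_arm(
  moves=[
    [[0, 0, 0, 0, 0, 0], [0, 0, 0, 0, 0, 0], [0, 0, 0, 0, 0, 0], [0, 0, 0, 0, 0, 0]],
  ],
  gripper=-0.1,
)

```text
clock: 11.0
eef_pos: [551.8, -27.7, 124.1]
eef_rot: [-2.226, 1.56, -1.553]
wrist_force: [0.5, -0.4, -0.3]
finger_gap: 40.1
```

```bash
python3 -c "from h import *;st()"
```

```text
t 11.0 p [551.76 -27.71 124.08] jaw 38.6 tilt [ 0.01 -0.62] -0.0065 F [ 0.47 -0.39 -0.28] M [-0.044  0.036 -0.017] gap 40.06 j6 -0.78
```

Released. I'll retreat straight up, then sideways, so I can look.

Request:
jog_arm(
  moves=[
    [[0, 0, 15, 0, 0, 0], [0, 0, 25, 0, 0, 0], [0, 0, 30, 0, 0, 0], [0, 0, 20, 0, 0, 0], [-10, 10, 0, 0, 0, 0]],
  ],
)

```text
clock: 11.5
eef_pos: [541.0, -17.8, 215.7]
eef_rot: [-2.475, 1.56, -1.802]
wrist_force: [-0.3, -0.1, 0.1]
finger_gap: 42.4
```

Request:
jog_arm(
  moves=[
    [[-25, 35, 0, 0, 0, 0], [-25, 35, 0, 0, 0, 0], [-25, 35, 0, 0, 0, 0], [-25, 35, 0, 0, 0, 0], [-20, 30, 0, 0, 0, 0]],
  ],
)

```text
clock: 12.0
eef_pos: [411.9, 156.8, 209.5]
eef_rot: [-2.848, 1.558, -2.18]
wrist_force: [0.3, 0.8, 0.6]
finger_gap: 42.3
```

Request:
jog_arm(
  moves=[
    [[-20, 30, 0, 0, 0, 0], [-10, 20, 0, 0, 0, 0], [0, 10, 0, 0, 0, 0], [0, 0, 0, 0, 0, 0], [0, 0, 0, 0, 0, 0]],
  ],
)

```text
clock: 12.5
eef_pos: [374.2, 221.1, 204.8]
eef_rot: [-3.015, 1.554, -2.34]
wrist_force: [0.0, -0.0, -0.4]
finger_gap: 42.5
```

```bash
python3 - <<'E'
from h import *
st()
o=[]
for n,(u,v) in(("top",(261,197)),("scene",(293,213))):
    p,d=manip.camera(n)
    q=p[v-35:v+35,u-35:u+35]; o.append(cv2.resize(q,(400,400),interpolation=cv2.INTER_CUBIC))
    for k,dd in(("before",np.load(f"pics/{n}0d.npy")),("after",d)):
        C=cloud(n,dd);w=abs(C[...,:2]-np.array([551,-26.5])).max(-1)<23
        Z=C[...,2]; m=w&(Z>127)&(Z<150);b=C[m]
        print(n,k,m.sum(),"top z med",np.median(b[:,2]).round(2),cv2.minAreaRect(b[:,:2].astype(np.float32)), "plate",np.median(Z[w&(abs(Z-95)<4)]).round(2))
    d0=np.load(f"pics/{n}0d.npy");C0,C1=cloud(n,d0),cloud(n,d)
cv2.imwrite("pics/crop2.png",np.hstack(o))
E
```

```text
t 12.5 p [374.23 221.15 204.8 ] jaw 38.63 tilt [-0.68 -0.7 ] -0.017 F [ 0.   -0.01 -0.44] M [-0.028  0.033 -0.019] gap 42.49 j6 -0.22
top before 90 top z med 134.39 ((550.7163696289062, -26.30660629272461), (44.32398223876953, 11.481461524963379), 17.277076721191406) plate 96.47
top after 95 top z med 134.23 ((551.3587646484375, -25.334129333496094), (12.827096939086914, 44.011741638183594), 39.90211868286133) plate 95.94
scene before 73 top z med 133.94 ((552.880615234375, -29.099563598632812), (43.28539276123047, 11.893680572509766), 14.688231468200684) plate 96.64
scene after 85 top z med 133.71 ((553.5543823242188, -28.152029037475586), (12.684412002563477, 46.8140754699707), 39.657936096191406) plate 96.36
```

View pics/crop2.png

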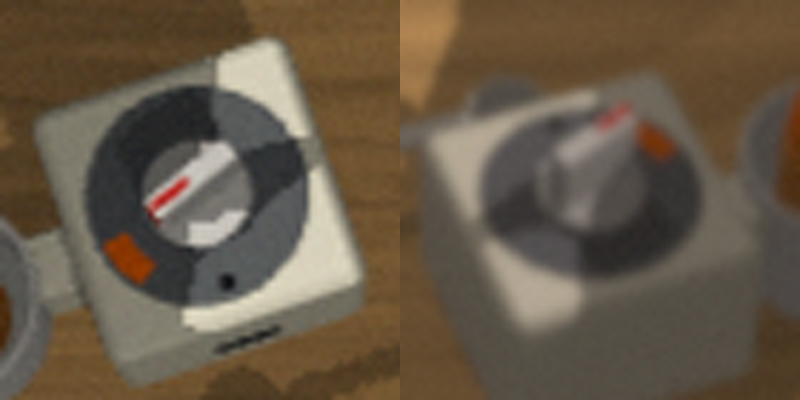

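The knob's height is back to its starting value (134.2 mm against 134.4 mm), and it has turned about 67–69°, which puts it within the arc. I'm handing in.

```bash
python3 -c "from cell import manip;print(manip.sign_off())"
```

```text
the job is handed in; nothing more can be done
None
```

The jar warmer is switched on: the knob sits fully home in the hidden slot under the orange arc, and the gripper has let go and moved clear. I handed the job in at about 12.6 s; no verdict is reported.

- **Moves:** I pulled the knob up about 10.8 mm and turned it clockwise to about 47°. From there I turned it on slowly while pressing with about 7–11 N at the wrist. It snapped in at about 69° (1.2 rad), and I pushed straight down to the stop, where the wrist read 15 N.
- **Final height:** The bar's top is at 134.2 mm, against 134.4 mm at the start (top camera). The scene camera gives 133.7 against 133.9 mm. Both mean the knob is home.
- **Final angle:** The tool reading says 69° and the top camera says 67°. The scene camera gives about 65°. All are well inside the allowed 48–83°.
- **Release:** The wrist force reads about 0 after backing off.
- **Not checked:** I did not measure the loose items individually. The close-up shows the pot and the visible part of the scoop unmoved, and the arm passed well above everything else. The force on the key itself cannot be read directly; I judged it only from the wrist force.

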